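Swap the slide-in battery of a soldering station

ROBOT

A 6-joint arm with a two-finger parallel gripper is mounted at the origin on the work surface. World frame = base frame: x ahead of the robot, y to its left, z up, the work surface at z = 0. Lengths are in m, angles in rad, forces in N, time in s.
With the tool pointing down it reaches from about 0.425 to 0.925 m from the base axis. Payload 12.5 kg.
Tool frame: the origin (TCP) lies between the finger pads; the fingertips stand 25 mm ahead of it and the grasp point (between the pads) lies 6 mm ahead of it (r.nose_length is the distance from the TCP to the fingertips, in m); z points along the fingers, y is the line along which they close (so a half turn about z gives the same grasp; the last joint's range is limited). The gripper opens to 85 mm and grips with 20 to 120 N. Pads are 22 mm wide; open, the fingers measure 114 mm over their backs; the gripper's body (76 mm by 85 mm) begins 54 mm behind the grasp point. The pads swing forward as they close: fully open they stand 13 mm farther back than shut.
Start: joints at [-1.311, 0.491, 1.559, -0, 1.092, -0.106], TCP at [0.224, -0.584, 0.256] pointing down, gripper open.
Joint ranges: [-3.1, 3.1], [-0.84, 2.19], [0.05, 2.79], [-1.13, 4.28], [0.06, 2.93], [-2.69, 2.69]. Speed limits (rad/s): [2.22, 2.22, 2.79, 3.14, 3.14, 3.14].

INTERFACE

Orientations are given as a 3x3 rotation matrix whose columns are the frame's x, y, z axes.
In Python, from bench import r, optics gives the robot as it stands.
- The arm moves only by the shell command python3 -m handwheel 'ROWS'. ROWS is text: rows parted by semicolons, each of 7 numbers parted by spaces: the closure in counts, from 0 (fully open) to 255 (shut), then the shift along the tool's x, y, z in mm, then the turn, a rotation vector about the tool's x, y, z in rad. A call has 1 to 10 rows; each row shifts and turns the commanded pose from where the row before left it, along the tool's axes as they then stand; what a row does not reach is not made up. A row lasts 1/8 s, in which the tool goes at most 62.5 mm and 10.7 degrees, less where a joint would pass 70% of its speed; a pose out of reach is approached as far as the arm can. A call is refused whole if a number of a shift passes 62.5 or a number of a turn 0.188, either way. A call with a gripper value outside its range is refused whole. The fingers move at their own pace and stop on an object; the grip force is fixed at half the most. Time passes only in rows, so rows that do not move let the fingers close. It gives the time, the measured TCP pose, the force, the opening and the grip force at its end, in the units of the state.
- r.sense(): the state, without advancing time (a new reading comes with each control period).
- optics.grab_frame(name): name is "scene" or "top" or "wrist"; returns a dict with "img" (400x640x3 uint8, red, green, blue), "range_z" (400x640 float32, m along the optical axis (not along the pixel's ray), 0 where there is no reading), "K" (3x3 intrinsics, pixels), "xyz" and "attitude" of the camera in the world. Camera axes: x right, y up, looking along -z (the intrinsics and any distortion apply to the point x, -y, -z); pixel columns grow to the right and rows downward; lengths in m; the calibration is good to about 2 mm. A picture is of the moment at which its call begins.
- r.sign_off(): hands the job in; it is judged then, once.
The state is a dict: "time": time; "q": joint angles; "joint_velocities": joint speeds; "joint_efforts": joint torques, N m; "eef_pos": TCP position; "tool_rot": TCP orientation; "ft_force": force on the tool from outside, world axes, zero at the start; "moment": the same for the moment, N m; "grip_width": finger opening in m; "grasp_force": force on a finger pad.
Only numpy, scipy, OpenCV 4.12 (cv2) and the standard library are available. Lean on these libraries where they do the work, as an engineer would, in place of code of your own. Each camera call takes 0.05 s, during which the arm holds its last target. There are 200 camera calls.

TASK

Change the battery of the soldering station: press the catch so that the slim pack in its dovetail pops free, slide it out, and set it down gently, standing on its foot, in the grey charging tray. Then slide the tall pack fully home into the dovetail until the catch clicks up behind it. Leave the circuit board, the solder reel and the side cutters where they are and do not knock a pack over.

Things in the scene. Friction and masses are not known exactly. Their poses are not given: they have to be found in the camera images.
- station: Teal soldering station with a low grey battery dock on one side; fixed, turned anew each time. Origin on the bench below the catch's stop face, midway between the rails; its level x axis is the way a pack slides IN. The station's box (112 mm wide, 86 mm tall with its knob) stands from x = 72 to 150 mm; it is the hard stop of a pack's inner end.
- dock_home (a point): Point on the dovetail's floor (20 mm above the bench) under the centre of a pack that is home: x = 35 mm of the station, whose axes it has. A home pack spans x = 0 to 70 mm and can be pushed 2 mm further, not more. At the inner end a sprung ejector pushes it outward with about 6 N when home, falling to 3.5 N at the end of its 14 mm stroke.
- dock_mouth (a point): Middle of the mouth, at floor height, x = 2 mm of the station: aluminium dovetail rails run from here to x = 72 mm, 33 mm high over the bench, 89 mm over their outsides. Side guides, 30 mm high, flare outward from here to x = -17 mm. A pack has about 1.5 mm of play to each side and 2.4 mm upward (its flanks slope): it can only slide in and out along x, not be lifted.
- catch (a joint): Travel of the black sprung catch in the mouth, m: 0 = up (rest) to 0.007 = fully down; springs back when let go. Its nose stands 5 mm above the floor: outside a ramp (x = -15 to -2 mm of the station) that an entering pack rides down, inside the stop face (x = 0). Pressed over 5 mm (about 8 N) it frees the pack; the ejector moves it out 14 mm, where it waits in the rails, over the nose.
- catch_pad (a point): Centre of the catch's ribbed black thumb pad, on its top face, 18 mm above the bench at rest (32 mm outside the stop face: at x = -32 mm of the station). The pad is 36 mm long along the sliding direction and 30 mm wide; its middle is the place to press straight down. Axes as the station's.
- slim_pack_center (a point): Centre, half-way up, of the slim black battery pack that starts home in the dock. 38 mm tall in all: a dovetail foot 70 mm long, 55 mm wide at its lower edges and 8 mm high, and on it a body 70 mm long, 40 mm wide and 30 mm high. x runs along its length (the sliding direction), z up. The underside of the foot is 19 mm below this point. About 0.15 kg. Both ends are alike.
- tall_pack_center (a point): Centre, half-way up, of the tall black battery pack that stands loose on the bench on its foot. As the slim pack (same foot, body 70 x 40 mm) but 62 mm tall in all; the underside of the foot is 31 mm below this point. About 0.26 kg. Either end may go in first.
- tray_floor (a point): Centre of the inner floor, 4 mm above the bench, of the grey open charging tray: 150 mm (x) by 130 mm (y) outside, rim 28 mm above the bench, walls 4 mm; fixed, placed and turned anew each time. It is to the left or to the right, the tall pack on the other side.
- circuit_board: Green circuit board, 65 x 45 mm, 12 mm high with its parts, lying on the bench; origin under its centre. To be left alone.
- solder_reel: Reel of solder wire, 60 mm across and 46 mm tall, standing on its flange; origin under its centre. To be left alone.
- side_cutters: Side cutters with two handles, about 120 mm long and 13 mm high, lying on the bench; origin under the pivot, x towards the jaws. To be left alone.

How it is judged:
By the outcome, as a careful person would: the job done as asked, in the order asked, and still so for the second after the job is handed in, with the robot touching nothing.
It also fails if it takes over 72 s, if anything falls off the work surface, if the arm or the gripper's body presses on something with over 40 N, if the wrist force passes 120 N, or if a joint passes its speed limit or range.

## Working session

There is one attempt and no reset: what is moved stays moved. The work goes in short steps, Python scripts to look and compute and a shell command to move; the robot and the scene stay as the last step left them, time stands still between calls to the robot, and variables do not carry over. Pictures are saved under pics/ and viewed, at most 10 in all, crops included, and the job is handed in when it is done.

```bash
ls; mkdir -p pics
python3 - <<'E'
from bench import r, optics
import cv2,numpy as np,pickle
s=r.sense();print(s['time'],s['eef_pos'],np.round(s['tool_rot'],3),s['grip_width'],r.nose_length)
d={}
for n in("scene","top","wrist"):
    f=optics.grab_frame(n);d[n]=f;print(n,f['xyz'],np.round(f['attitude'],3).tolist(),f['K'].tolist(),[k for k in f])
pickle.dump(d,open('f0.pkl','wb'))
cv2.imwrite('pics/top0.png',d['top']['img'][:,:,::-1])
cv2.imwrite('pics/scene0.png',d['scene']['img'][:,:,::-1])
E
```

```text
pics
0.0 [ 0.2235323  -0.58343344  0.25571897] [[ 0.934  0.358 -0.   ]
 [ 0.358 -0.934  0.001]
 [ 0.    -0.001 -1.   ]] 0.08562278867857988 0.025
scene [0.92054038 0.62729436 1.08271781] [[-0.874, -0.396, 0.282], [0.486, -0.716, 0.501], [0.004, 0.574, 0.819]] [[518.6262449835714, 0.0, 317.5499093916921], [0.0, 518.6262449835714, 196.60223032330106], [0.0, 0.0, 1.0]] ['img', 'range_z', 'K', 'xyz', 'attitude']
top [ 0.50296873 -0.01711914  1.082583  ] [[0.011, 0.998, -0.068], [-1.0, 0.012, -0.0], [0.001, 0.068, 0.998]] [[472.329034171436, 0.0, 316.13515743056854], [0.0, 472.329034171436, 203.11032029158093], [0.0, 0.0, 1.0]] ['img', 'range_z', 'K', 'xyz', 'attitude']
wrist [ 0.30228566 -0.5546608   0.37318244] [[0.357, 0.883, 0.303], [-0.934, 0.338, 0.115], [-0.001, -0.324, 0.946]] [[321.82362826404295, 0.0, 325.1276938378307], [0.0, 321.82362826404295, 197.37027148525485], [0.0, 0.0, 1.0]] ['img', 'range_z', 'K', 'xyz', 'attitude']
```

View pics/top0.png

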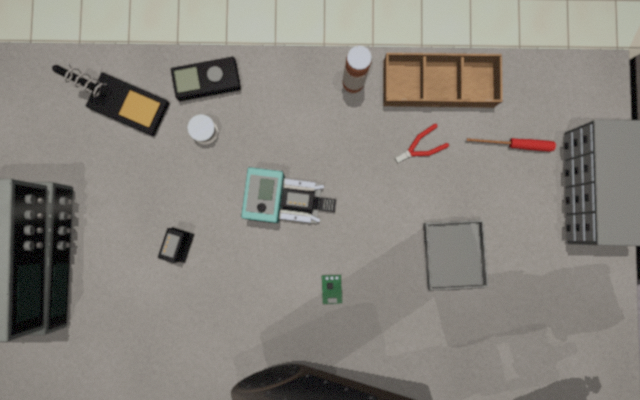

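View pics/scene0.png

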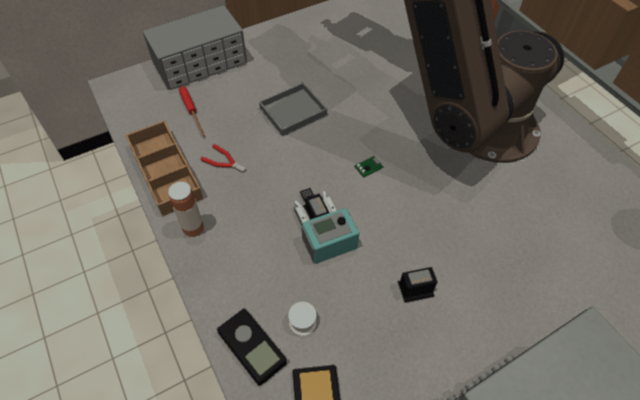

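The top view shows the teal station at (263,195) with its mouth to the right: slim pack at (298,200) and pad at (327,204). The tray is at (455,255), the tall pack at (175,245), the board at (332,289), the cutters at (425,145) and the reel at (202,128). The scene view agrees.

```bash
cat > h.py <<'E'
import numpy as np,cv2
from bench import r, optics
def rays(f,uv):
    uv=np.atleast_2d(np.asarray(uv,float)); K=f['K']
    d=np.c_[(uv[:,0]-K[0,2])/K[0,0],-(uv[:,1]-K[1,2])/K[1,1],-np.ones(len(uv))]
    return d@np.array(f['attitude']).T
def plane(f,uv,z):
    d=rays(f,uv);o=np.array(f['xyz']);return o+d*((z-o[2])/d[:,2])[:,None]
def cloud(f):
    h,w=f['range_z'].shape;u,v=np.meshgrid(np.arange(w),np.arange(h))
    P=np.array(f['xyz'])+rays(f,np.c_[u.ravel(),v.ravel()])*f['range_z'].ravel()[:,None]
    P[f['range_z'].ravel()==0]=np.nan
    return P.reshape(h,w,3)
def rect(P):
    "min-area rectangle of world xy points: centre mm, sides mm, direction deg of the long side"
    (c,s,a)=cv2.minAreaRect((P[:,:2]*1000).astype(np.float32))
    if s[0]<s[1]: s=s[::-1];a+=90
    return np.round(c,1),np.round(s,1),round((a+90)%180-90,1)
def blob(m):
    n,l,st,_=cv2.connectedComponentsWithStats(m.astype(np.uint8))
    return l==1+np.argmax(st[1:,4]) if n>1 else m
E
python3 - <<'E'
from h import *
import pickle
d=pickle.load(open('f0.pkl','rb'))
box={'top':dict(tall=(150,215,200,275),teal=(235,160,288,230),dock=(280,170,345,230),tray=(415,210,495,300)),
'scene':dict(tall=(390,255,445,308),teal=(295,200,365,265),dock=(290,180,340,230),tray=(250,75,335,140))}
for n in('top','scene'):
    f=d[n];C=cloud(f);hsv=cv2.cvtColor(f['img'],cv2.COLOR_RGB2HSV)
    for k,(a,b,c,e) in box[n].items():
        P=C[b:e,a:c].reshape(-1,3);H=hsv[b:e,a:c].reshape(-1,3);ok=~np.isnan(P[:,0]);P=P[ok];H=H[ok]
        print(n,k,'zmax',np.round(np.percentile(P[:,2],[2,50,90,95,99])*1000,1))
        if k=='tall':m=(P[:,2]>.055)&(P[:,2]<.075)
        if k=='teal':m=(P[:,2]>.065)
        if k=='tray':m=(P[:,2]>.018)
        if k=='dock':m=(P[:,2]>.05)&(P[:,2]<.063)
        print(rect(P[m]),m.sum(),np.round(np.median(P[m],0),4))
        if k=='dock':
            m=(P[:,2]>.024)&(H[:,2]>150)&(H[:,1]<60)&(P[:,2]<.04); print('rails',rect(P[m]),m.sum())
            m=(P[:,2]>.01)&(H[:,2]<60)&(P[:,2]<.025); print('pad',rect(P[m]),m.sum())
E
```

```text
top tall zmax [-3.9  1.  61.7 63.  64.9]
(array([477.7, 295.5]), array([70.6, 41. ]), -16.9) 613 [0.4784 0.2943 0.0617]
top teal zmax [-3.4 70.9 77.9 79.1 85.3]
(array([590.2,  99.3]), array([114.6,  78.7]), -6.4) 1921 [0.5895 0.0982 0.0757]
top dock zmax [-3.8  3.4 57.8 59.6 73. ]
(array([599.2,  24.3]), array([77.8, 76.5]), -6.2) 603 [0.5795 0.0244 0.0579]
rails (array([579.4,  15.8]), array([89. , 88.3]), -6.1) 538
pad (array([568.3,  14.4]), array([94., 28.]), -78.4) 83
top tray zmax [-3.8  2.3 12.7 26.  29.3]
(array([ 463.2, -331.3]), array([150.3, 131.5]), 3.7) 607 [ 0.459  -0.3371  0.0266]
scene tall zmax [-4.5  1.  61.1 62.6 64.5]
(array([478.7, 295.5]), array([70.3, 41.2]), -17.0) 555 [0.4802 0.2969 0.0612]
scene teal zmax [-3.9 31.7 76.4 77.8 82.7]
(array([590.9, 100. ]), array([115.6,  80.8]), -6.4) 1523 [0.5939 0.104  0.0749]
scene dock zmax [-4.4 24.5 76.2 77.6 80.3]
(array([600.4,  27.2]), array([85.2, 76.8]), 82.2) 372 [0.5819 0.0219 0.0572]
rails (array([578.3,   3.6]), array([89.3, 65.6]), -4.4) 204
pad (array([578. , -16.5]), array([88.3, 28.7]), 80.3) 57
scene tray zmax [-5.1  1.  15.2 23.5 28.7]
(array([ 464.7, -332. ]), array([153.4, 138.1]), 4.1) 464 [ 0.4644 -0.3269  0.0246]
```

```bash
cat >> h.py <<'E'
def go(p,head,s=None):
    "shift in tool axes (mm) after first turning to heading; turn about tool z (rad)"
    s=s or r.sense();R=np.array(s['tool_rot']);th=np.degrees(np.arctan2(R[1,0],R[0,0]))
    t=(head-th+180)%360-180; a=np.radians(head);d=(np.array(p)-s['eef_pos'])*1000
    tx=np.array([np.cos(a),np.sin(a),0]);ty=np.array([np.sin(a),-np.cos(a),0])
    print('t',s['time'],'pos',np.round(s['eef_pos'],4),'head',round(th,2),'tilt',np.round(R[:,2],3),'| turn z',round(-np.radians(t),3),'shift',np.round([d@tx,d@ty,-d[2]],1),'F',np.round(s['ft_force'],1),'w',round(s['grip_width'],4))
E
python3 -m handwheel '255 0 0 0 0 0 -0.182;255 0 0 0 0 0 -0.182;255 0 0 0 0 0 -0.182;255 0 0 0 0 0 -0.182;255 0 0 0 0 0 -0.182;255 0 0 0 0 0 -0.182;255 44 22 0 0 0 0;255 44 22 0 0 0 0;255 44 22 0 0 0 0;255 44 22 0 0 0 0'
python3 -m handwheel '255 44 22 0 0 0 0;255 44 22 0 0 0 0;255 44 22 0 0 0 0;255 44 22 0 0 0 0;255 44 22 0 0 0 0;255 44 22 0 0 0 0;255 44 22 0 0 0 0;255 44 22 0 0 0 0;255 44 22 0 0 0 0;255 0 0 0 0 0 0'
python3 - <<'E'
from h import *
import pickle
go([.5746,-.0425,.055],83.6)
f=optics.grab_frame('wrist');pickle.dump(f,open('f1.pkl','wb'))
cv2.imwrite('pics/w1.png',f['img'][:,:,::-1])
E
```

```text
time: 1.4
eef_pos: [0.3315, -0.4173, 0.2562]
tool_rot: [[0.113, 0.994, -0.0], [0.994, -0.113, 0.0], [0.0, -0.0, -1.0]]
ft_force: [0.7, -0.1, 0.1]
grip_width: -0.0001
grasp_force: 0.0
time: 2.65
eef_pos: [0.5732, -0.0451, 0.2558]
tool_rot: [[0.109, 0.994, -0.0], [0.994, -0.109, 0.0], [0.0, -0.0, -1.0]]
ft_force: [0.4, -1.0, -0.5]
grip_width: 0.0
grasp_force: 0.0
t 2.65 pos [ 0.5732 -0.0451  0.2558] head 83.73 tilt [-0.  0. -1.] | turn z 0.002 shift [  2.7   1.1 200.8] F [ 0.4 -1.  -0.5] w 0.0
```

View pics/w1.png

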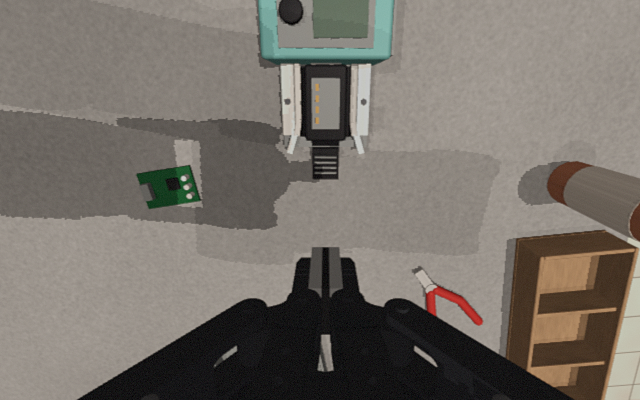

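The wrist view shows the pad at about (325,161) with its outer edge at row 179. The slim pack spans columns 304–348 and rows 66–138, with a rail on each side.

Run:
```python
from h import *
import pickle
f=pickle.load(open('f1.pkl','rb'));C=cloud(f)
print('pad edge L,R,outer',np.round(plane(f,[(312.5,170),(338,170),(325,179.5)],.018)*1000,1)[:,:2].tolist(), C[165:175,318:332,2].mean())
P=C[60:150,295:358].reshape(-1,3);m=(P[:,2]>.053)&(P[:,2]<.063);print('slim top',rect(P[m]),np.median(P[m,2]))
P=C[60:165,275:375].reshape(-1,3);hsv=cv2.cvtColor(f['img'],cv2.COLOR_RGB2HSV)[60:165,275:375].reshape(-1,3)
m=(P[:,2]>.026)&(P[:,2]<.04)&(hsv[:,2]>130);print('rails',rect(P[m]),np.median(P[m,2]))
o=np.array([578.2,-10.7]);a=np.radians(83.6);X=np.array([np.cos(a),np.sin(a)])
for x in(35,-32):print(x,o+x*X)
```

```text
pad edge L,R,outer [[559.0, -49.8], [587.7, -53.0], [571.8, -62.5]] 0.0180631375943908
slim top (array([583.4,  23.6]), array([72.1, 54. ]), 83.5) 0.057910757901438126
rails (array([580.9,  13.9]), array([89.9, 89.2]), 83.6) 0.029708914689804744
35 [582.10141263  24.08187717]
-32 [574.63299417 -42.50057341]
```

```bash
python3 -m handwheel '255 2.4 1.1 50 0 0 0;255 0 0 50 0 0 0;255 0 0 50 0 0 0;255 0 0 45 0 0 0;255 0 0 12 0 0 0;255 0 0 3 0 0 0;255 0 0 2 0 0 0;255 0 0 2 0 0 0'
python3 -m handwheel '255 0 0 2 0 0 0;255 0 0 1.5 0 0 0;255 0 0 1 0 0 0;255 0 0 0 0 0 0;255 0 0 0 0 0 0'
python3 - <<'E'
from h import *
go([.5746,-.0425,.0365],83.6)
E
```

```text
time: 3.7
eef_pos: [0.5742, -0.0455, 0.0435]
tool_rot: [[0.113, 0.994, 0.002], [0.994, -0.113, -0.001], [-0.0, 0.002, -1.0]]
ft_force: [-0.3, -0.2, -0.4]
grip_width: 0.0002
grasp_force: 0.0
time: 4.32
eef_pos: [0.5738, -0.0453, 0.0379]
tool_rot: [[0.113, 0.994, 0.001], [0.994, -0.113, -0.0], [-0.0, 0.001, -1.0]]
ft_force: [2.0, -0.2, 3.2]
grip_width: -0.0
grasp_force: 1.7
t 4.325 pos [ 0.5738 -0.0453  0.0379] head 83.53 tilt [ 0.001 -0.    -1.   ] | turn z -0.001 shift [2.9 0.5 1.4] F [ 2.  -0.2  3.2] w -0.0
```

```bash
python3 -m handwheel '255 0 0 1.5 0 0 0;255 0 0 1.5 0 0 0;255 0 0 0 0 0 0'
python3 -m handwheel '255 0 0 1 0 0 0;255 0 0 0 0 0 0;255 0 0 0 0 0 0'
python3 - <<'E'
from h import *
go([.5746,-.0425,.0365],83.6)
f=optics.grab_frame('wrist');C=cloud(f)
P=C.reshape(-1,3);q=(P[:,2]>.053)&(P[:,2]<.062)&(abs(P[:,0]-.58)<.035)&(abs(P[:,1]-.01)<.055);print(rect(P[q]),q.sum())
E
```

```text
time: 4.7
eef_pos: [0.5739, -0.0454, 0.0356]
tool_rot: [[0.113, 0.994, 0.001], [0.994, -0.113, -0.0], [-0.0, 0.001, -1.0]]
ft_force: [0.0, -0.8, 14.6]
grip_width: -0.0
grasp_force: 7.3
time: 5.08
eef_pos: [0.574, -0.0455, 0.0353]
tool_rot: [[0.113, 0.994, 0.002], [0.994, -0.113, -0.001], [-0.0, 0.002, -1.0]]
ft_force: [-2.1, -1.5, 23.3]
grip_width: 0.0001
grasp_force: 11.6
t 5.075 pos [ 0.574  -0.0455  0.0353] head 83.53 tilt [ 0.002 -0.001 -1.   ] | turn z -0.001 shift [ 3.1  0.3 -1.2] F [-2.1 -1.5 23.3] w 0.0001
(array([574.3,  -1.8]), array([86.5, 64.5]), -83.8) 28922
```

```bash
python3 -m handwheel '255 0 0 -10 0 0 0;255 0 0 -40 0 0 0;0 0 0 -50 0 0 0;0 0 0 -50 0 0 0;0 0 0 -10 0 0 0;0 0 0 0 0 0 0'
python3 - <<'E'
from h import *
f=optics.grab_frame('wrist');C=cloud(f)
P=C.reshape(-1,3);a=np.radians(83.6);X=np.array([np.cos(a),np.sin(a)]);o=np.array([.5782,-.0107])
L=(P[:,:2]-o);x=L@X;y=L@[-X[1],X[0]]
q=(P[:,2]>.053)&(P[:,2]<.062)&(abs(y)<.028)&(x<.067)&(x>-.04);print(rect(P[q]),q.sum(),np.percentile(x[q],[1,99]),np.percentile(y[q],[1,99]))
c=o+.012*X;go([c[0],c[1],.062],83.6)
E
```

```text
time: 5.88
eef_pos: [0.5732, -0.0452, 0.1935]
tool_rot: [[0.113, 0.994, -0.001], [0.994, -0.113, 0.0], [-0.0, -0.001, -1.0]]
ft_force: [0.8, 0.9, 0.0]
grip_width: 0.0721
grasp_force: 0.0
(array([580.,   7.]), array([68.8, 40. ]), 83.6) 4049 [-0.01536371  0.0520977 ] [-0.01928177  0.01965801]
t 5.925 pos [ 0.573  -0.0452  0.1925] head 83.52 tilt [-0.002  0.    -1.   ] | turn z -0.001 shift [ 46.8   1.4 130.5] F [ 0.4 -0.7 -0.2] w 0.0789
```

```bash
python3 -m handwheel '0 25 1.4 0 0 0 0;0 25 0 30 0 0 0;0 0 0 50 0 0 0;0 0 0 40 0 0 0;0 0 0 12 0 0 0;0 0 0 0 0 0 0;160 0 0 0 0 0 0;255 0 0 0 0 0 0;255 0 0 0 0 0 0;255 0 0 0 0 0 0'
python3 -m handwheel '255 0 0 0 0 0 0;255 0 0 0 0 0 0'
python3 - <<'E'
from h import *
go([.5782-.060*.1115,-.0107-.060*.9938,.062],83.6)
E
```

```text
time: 7.18
eef_pos: [0.5805, 0.0042, 0.0628]
tool_rot: [[0.113, 0.994, 0.001], [0.994, -0.113, -0.0], [-0.0, 0.001, -1.0]]
ft_force: [-3.8, -0.2, 6.1]
grip_width: 0.0393
grasp_force: 61.5
time: 7.42
eef_pos: [0.5806, 0.0042, 0.0628]
tool_rot: [[0.113, 0.994, 0.001], [0.994, -0.113, -0.0], [-0.0, 0.001, -1.0]]
ft_force: [-3.7, -0.5, 6.5]
grip_width: 0.0386
grasp_force: 61.5
t 7.425 pos [0.5806 0.0042 0.0628] head 83.51 tilt [ 0.001 -0.    -1.   ] | turn z -0.001 shift [-75.1  -0.7   0.8] F [-3.7 -0.5  6.5] w 0.0386
```

```bash
python3 -m handwheel '255 -4 0 -1 0 0 0;255 -10 0 0 0 0 0;255 -14 0 0 0 0 0;255 -14 0 0 0 0 0;255 -14 0 0 0 0 0;255 -14 0 0 0 0 0;255 -14 0 0 0 0 0;255 0 0 0 0 0 0'
python3 - <<'E'
from h import *
a=np.radians(3.8)
go([.464,-.3317,.14],93.8)
f=optics.grab_frame('top');cv2.imwrite('pics/t2.png',cv2.resize(f['img'][120:320,220:520,::-1],None,fx=2,fy=2))
E
```

```text
time: 8.43
eef_pos: [0.5709, -0.0804, 0.0625]
tool_rot: [[0.114, 0.993, -0.0], [0.993, -0.114, -0.0], [-0.0, -0.0, -1.0]]
ft_force: [0.2, 0.5, -1.9]
grip_width: 0.039
grasp_force: 60.7
t 8.425 pos [ 0.5709 -0.0804  0.0625] head 83.44 tilt [-0. -0. -1.] | turn z -0.181 shift [-243.7 -123.3  -77.5] F [ 0.2  0.5 -1.9] w 0.039
```

View pics/t2.png

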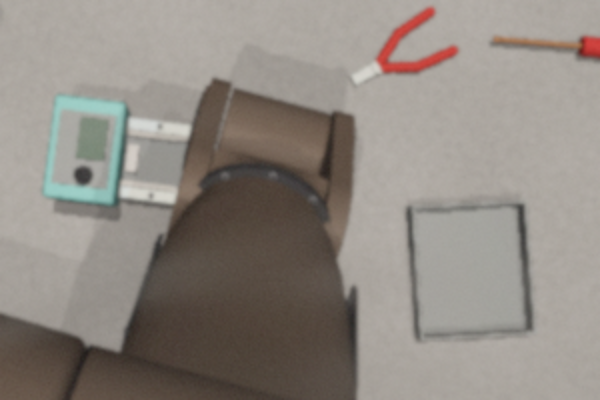

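The dock between the rails is empty: the slim pack hangs in the gripper, clear of the mouth. The tray is at crop (470,271).

```bash
python3 -m handwheel '255 0 0 -15 0 0 0;255 0 0 -35 0 0 0;255 0 0 -28 0 0 -0.181;255 -41 -20.5 0 0 0 0;255 -41 -20.5 0 0 0 0;255 -41 -20.5 0 0 0 0;255 -41 -20.5 0 0 0 0;255 -41 -20.5 0 0 0 0;255 -41 -20.5 0 0 0 0;255 0 0 0 0 0 0'
python3 - <<'E'
from h import *
go([.464,-.3357,.05],93.8)
f=optics.grab_frame('wrist');cv2.imwrite('pics/w3.png',f['img'][:,:,::-1]);C=cloud(f);P=C.reshape(-1,3)
q=(abs(P[:,0]-.464)<.09)&(abs(P[:,1]+.332)<.085)&(P[:,2]>.02)&(P[:,2]<.032);print(rect(P[q]))
q=(P[:,2]>.09)&(P[:,2]<.16)&(abs(P[:,0]-.464)<.02)&(P[:,1]>-.31);print(np.nanmax(P[q],0),np.nanmin(P[q],0))
E
```

```text
time: 9.72
eef_pos: [0.4644, -0.3352, 0.1418]
tool_rot: [[-0.065, 0.998, 0.001], [0.998, 0.065, -0.001], [-0.001, 0.001, -1.0]]
ft_force: [0.4, 1.8, -1.1]
grip_width: 0.0391
grasp_force: 60.7
t 9.725 pos [ 0.4644 -0.3352  0.1418] head 93.74 tilt [ 0.001 -0.001 -1.   ] | turn z -0.001 shift [-0.5 -0.5 91.8] F [ 0.4  1.8 -1.1] w 0.0391
(array([ 464.9, -332.2]), array([150.2, 129.7]), 3.8)
[ 0.48394664 -0.29735798  0.14004414] [ 0.44400169 -0.30999521  0.09773854]
```

View pics/w3.png

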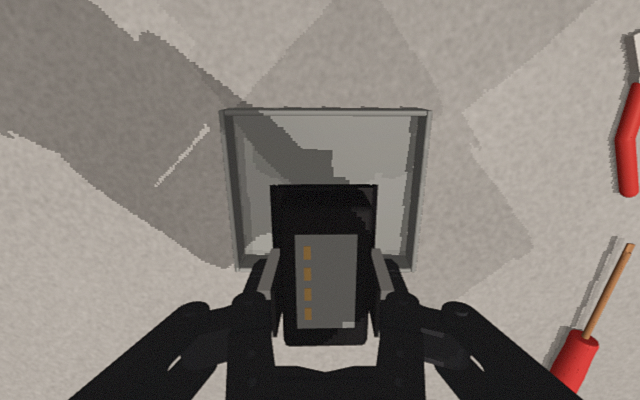

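The wrist view shows the pack level in the fingers at (325,265), over the middle of the tray.

```bash
python3 -m handwheel '255 0 0 35 0 0 0;255 0 0 35 0 0 0;255 0 0 16 0 0 0;255 0 0 5 0 0 0;255 0 0 1.5 0 0 0;255 0 0 1 0 0 0;255 0 0 0 0 0 0'
python3 -m handwheel '255 0 0 1 0 0 0;255 0 0 0 0 0 0'
python3 -m handwheel '255 0 0 1 0 0 0;255 0 0 0 0 0 0'
```

```text
time: 10.65
eef_pos: [0.4654, -0.3332, 0.0479]
tool_rot: [[-0.068, 0.998, 0.001], [0.998, 0.068, -0.001], [-0.001, 0.001, -1.0]]
ft_force: [0.2, 0.8, -1.5]
grip_width: 0.039
grasp_force: 60.7
time: 10.9
eef_pos: [0.4654, -0.3334, 0.0469]
tool_rot: [[-0.068, 0.998, 0.001], [0.998, 0.068, -0.001], [-0.001, 0.001, -1.0]]
ft_force: [-1.0, -0.7, 5.5]
grip_width: 0.0392
grasp_force: 61.4
time: 11.15
eef_pos: [0.4654, -0.3337, 0.0465]
tool_rot: [[-0.068, 0.998, 0.001], [0.998, 0.068, -0.001], [-0.002, 0.001, -1.0]]
ft_force: [-2.8, -2.1, 11.7]
grip_width: 0.0389
grasp_force: 62.0
```

```bash
python3 -m handwheel '125 0 0 -0.7 0 0 0;80 0 0 0 0 0 0;60 0 0 0 0 0 0;60 0 0 -5 0 0 0;60 0 0 -30 0 0 0;30 0 0 -50 0 0 0;0 0 0 -50 0 0 0;0 0 0 -40 0 0 0;0 0 0 0 0 0 0'
python3 - <<'E'
from h import *
f=optics.grab_frame('wrist');C=cloud(f);P=C.reshape(-1,3)
q=(abs(P[:,0]-.464)<.06)&(abs(P[:,1]+.332)<.05)&(P[:,2]>.034)&(P[:,2]<.05);print('slim',rect(P[q]),np.median(P[q,2]))
go([.478,.2955,.25],163.1)
E
```

```text
time: 12.28
eef_pos: [0.4658, -0.3335, 0.2242]
tool_rot: [[-0.068, 0.998, 0.004], [0.998, 0.068, -0.004], [-0.004, 0.004, -1.0]]
ft_force: [0.9, 0.5, 0.0]
grip_width: 0.0855
grasp_force: 0.0
slim (array([ 465.9, -332.9]), array([70.4, 40. ]), -85.9) 0.041915675008031894
t 12.325 pos [ 0.4653 -0.3331  0.2222] head 93.9 tilt [ 0.002 -0.002 -1.   ] | turn z -1.208 shift [170.6 605.1 -27.8] F [ 0.5 -0.2  0.1] w 0.0853
```

The slim pack stands in the tray with its top at 42 mm, level and centred. Next is the tall pack.

```bash
python3 -m handwheel '0 52 4.6 -5 0 0 0;0 52 4.6 -5 0 0 0;0 52 4.6 -5 0 0 0;0 52 4.6 -5 0 0 0;0 52 4.6 0 0 0 0;0 52 4.6 0 0 0 0;0 52 4.6 0 0 0 0;0 52 4.6 0 0 0 0;0 52 4.6 0 0 0 0;0 52 4.6 0 0 0 0'
python3 -m handwheel '0 52 4.6 0 0 0 0;0 52 4.6 0 0 0 0;0 0 0 0 0 0 -0.173;0 0 0 0 0 0 -0.173;0 0 0 0 0 0 -0.173;0 0 0 0 0 0 -0.173;0 0 0 0 0 0 -0.173;0 0 0 0 0 0 -0.173;0 0 0 0 0 0 -0.173;0 0 0 0 0 0 0'
python3 - <<'E'
from h import *
f=optics.grab_frame('wrist');C=cloud(f);P=C.reshape(-1,3)
q=(abs(P[:,0]-.478)<.06)&(abs(P[:,1]-.295)<.06)&(P[:,2]>.055)&(P[:,2]<.07);print('tall',rect(P[q]),np.median(P[q,2]))
cv2.imwrite('pics/w4.png',f['img'][:,:,::-1])
go([.478,.2955,.044],163.1)
E
```

```text
time: 13.58
eef_pos: [0.4751, 0.1906, 0.2396]
tool_rot: [[-0.068, 0.998, -0.002], [0.998, 0.068, -0.001], [-0.001, -0.002, -1.0]]
ft_force: [0.3, -0.5, 0.6]
grip_width: 0.0852
grasp_force: 0.0
time: 14.82
eef_pos: [0.4775, 0.2931, 0.2396]
tool_rot: [[-0.957, 0.289, -0.002], [0.289, 0.957, -0.001], [0.002, -0.002, -1.0]]
ft_force: [0.3, -0.4, 0.8]
grip_width: 0.0854
grasp_force: 0.0
tall (array([478.6, 295.2]), array([69.3, 40. ]), -16.9) 0.061918890705890545
t 14.875 pos [0.4776 0.2932 0.2399] head 163.06 tilt [-0.002 -0.001 -1.   ] | turn z -0.001 shift [  0.3   2.4 195.9] F [-0.3 -0.5 -0.1] w 0.085
```

View pics/w4.png

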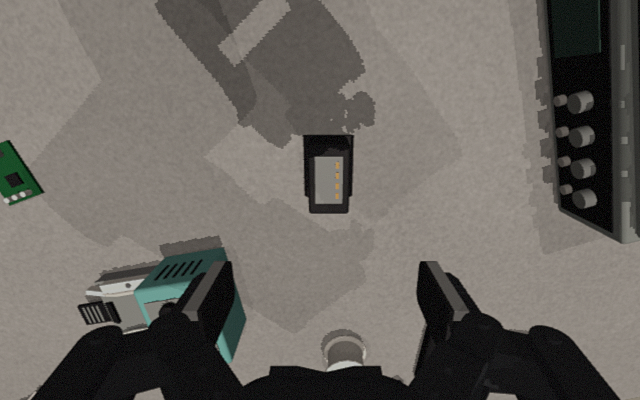

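The wrist view shows the tall pack upright at (328,175), ahead of the open fingers and square to them.

```bash
python3 -m handwheel '0 -4 2.2 40 0 0 0;0 0 0 50 0 0 0;0 0 0 50 0 0 0;0 0 0 40 0 0 0;0 0 0 15 0 0 0;0 0 0 1 0 0 0;255 0 0 0 0 0 0;255 0 0 0 0 0 0;255 0 0 0 0 0 0;255 0 0 0 0 0 0'
python3 -m handwheel '255 0 0 0 0 0 0;255 0 0 -3 0 0 0;255 0 0 -20 0 0 0;255 0 0 -40 0 0 0;255 0 0 -40 0 0 0;255 0 0 0 0 0 0'
python3 - <<'E'
from h import *
a=np.radians(83.6)
X=np.array([np.cos(a),np.sin(a)]);c=np.array([.5782,-.0107])-.105*X
go([*c,.145],83.6)
E
```

```text
time: 16.12
eef_pos: [0.4828, 0.2945, 0.0462]
tool_rot: [[-0.958, 0.288, 0.002], [0.288, 0.958, 0.001], [-0.002, 0.001, -1.0]]
ft_force: [-0.9, 0.2, 6.5]
grip_width: 0.0394
grasp_force: 60.7
time: 16.88
eef_pos: [0.4831, 0.2947, 0.1506]
tool_rot: [[-0.958, 0.288, 0.005], [0.288, 0.958, 0.002], [-0.004, 0.003, -1.0]]
ft_force: [-0.1, -0.2, -3.2]
grip_width: 0.0397
grasp_force: 61.4
t 16.875 pos [0.4831 0.2947 0.1506] head 163.28 tilt [ 0.005  0.002 -1.   ] | turn z 1.391 shift [-397.9  128.5    5.6] F [-0.1 -0.2 -3.2] w 0.0397
```

```bash
python3 -m handwheel '255 0 0 -10 0 0 0.174;255 0 0 -10 0 0 0.174;255 0 0 -10 0 0 0.174;255 0 0 -10 0 0 0.174;255 0 0 0 0 0 0.174;255 0 0 0 0 0 0.174;255 0 0 0 0 0 0.174;255 0 0 0 0 0 0.174;255 0 0 0 0 0 0;255 -44 14.3 0 0 0 0'
python3 -m handwheel '255 -44 14.3 0 0 0 0;255 -44 14.3 0 0 0 0;255 -44 14.3 0 0 0 0;255 -44 14.3 0 0 0 0;255 -44 14.3 0 0 0 0;255 -44 14.3 0 0 0 0;255 -44 14.3 0 0 0 0;255 -44 14.3 0 0 0 0;255 0 0 0 0 0 0'
python3 - <<'E'
from h import *
a=np.radians(83.6)
X=np.array([np.cos(a),np.sin(a)]);Y=np.array([-X[1],X[0]]);o=np.array([.5782,-.0107]);c=o-.105*X
go([*c,.068],83.6)
f=optics.grab_frame('wrist');C=cloud(f);P=C.reshape(-1,3)
s=r.sense()
h=s['eef_pos'][2]+.017
L=P[:,:2]-o;x=L@X;y=L@Y
q=(abs(P[:,2]-h)<.008)&(abs(y)<.03)&(x>-.15)&(x<-.03);print('pack top pts',q.sum(),np.percentile(x[q],[1,99]),np.percentile(y[q],[1,99]),np.median(P[q,2]),rect(P[q]))
hsv=cv2.cvtColor(f['img'],cv2.COLOR_RGB2HSV).reshape(-1,3)
q=(P[:,2]>.026)&(P[:,2]<.037)&(abs(y)<.055)&(x>.005)&(x<.068)&(hsv[:,2]>130);print('rails',q.sum(),rect(P[q]),np.percentile(y[q],[1,99]))
cv2.imwrite('pics/w5.png',f['img'][:,:,::-1])
E
```

```text
time: 18.12
eef_pos: [0.4911, 0.2499, 0.187]
tool_rot: [[0.105, 0.994, -0.001], [0.994, -0.105, -0.0], [-0.0, -0.001, -1.0]]
ft_force: [0.9, 0.2, -3.2]
grip_width: 0.0393
grasp_force: 61.1
time: 19.25
eef_pos: [0.5657, -0.1165, 0.187]
tool_rot: [[0.112, 0.994, -0.001], [0.994, -0.112, -0.0], [-0.0, -0.001, -1.0]]
ft_force: [-1.2, 0.0, -3.8]
grip_width: 0.0393
grasp_force: 61.2
t 19.25 pos [ 0.5657 -0.1165  0.187 ] head 83.58 tilt [-0.001 -0.    -1.   ] | turn z -0.0 shift [  1.5   0.7 119. ] F [-1.2  0.  -3.8] w 0.0393
pack top pts 17419 [-0.13126935 -0.06789234] [-0.02625798  0.02618278] 0.2027396863616078 (array([ 567. , -111.3]), array([67.9, 60. ]), 84.1)
rails 2287 (array([580.5,  10.7]), array([89.3, 33.1]), -6.4) [-0.04397667  0.0442929 ]
```

View pics/w5.png

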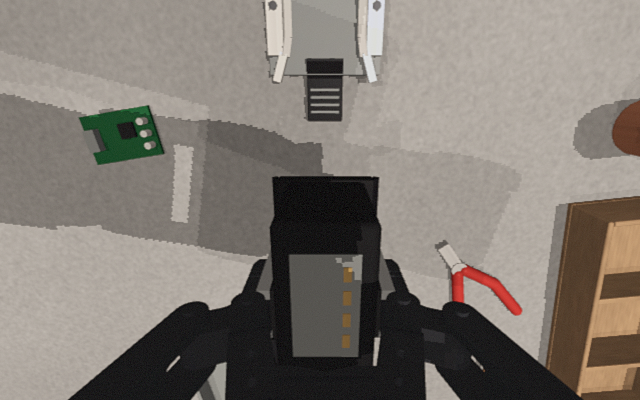

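The wrist view shows the tall pack held straight at (325,270). The dock mouth is centred ahead of it at (325,70), with the pad at (324,92).

```bash
python3 -m handwheel '255 0 0.5 40 0 0 0;255 0 0 45 0 0 0;255 0 0 30 0 0 0;255 0 0 4 0 0 0;255 0 0 0 0 0 0;255 20 0 0 0 0 0;255 20 0 0 0 0 0;255 0 0 0 0 0 0'
python3 -m handwheel '255 8 0 0 0 0 0;255 8 0 0 0 0 0;255 5 0 0 0 0 0;255 5 0 0 0 0 0;255 0 0 0 0 0 0'
python3 - <<'E'
from h import *
a=np.radians(83.6)
X=np.array([np.cos(a),np.sin(a)]);o=np.array([.5782,-.0107]);c=o+.030*X
go([*c,.067],83.6)
E
```

```text
time: 20.3
eef_pos: [0.5708, -0.072, 0.0697]
tool_rot: [[0.11, 0.994, 0.001], [0.994, -0.11, -0.0], [-0.0, 0.001, -1.0]]
ft_force: [0.7, -0.3, -3.4]
grip_width: 0.0393
grasp_force: 61.1
time: 20.92
eef_pos: [0.5736, -0.0478, 0.0691]
tool_rot: [[0.113, 0.994, 0.0], [0.994, -0.113, 0.0], [0.0, 0.0, -1.0]]
ft_force: [0.2, 0.2, -1.5]
grip_width: 0.0394
grasp_force: 61.4
t 20.925 pos [ 0.5736 -0.0478  0.0691] head 83.53 tilt [ 0.  0. -1.] | turn z -0.001 shift [67.4  0.4  2.1] F [ 0.2  0.2 -1.5] w 0.0394
```

```bash
python3 -m handwheel '255 0 0.4 1 0 0 0;255 3 0 0.7 0 0 0;255 5 0 0 0 0 0;255 5 0 0 0 0 0;255 0 0 0 0 0 0'
python3 -m handwheel '255 6 0 0 0 0 0;255 6 0 0 0 0 0;255 6 0 0 0 0 0;255 6 0 0 0 0 0;255 0 0 0 0 0 0'
python3 - <<'E'
from h import *
a=np.radians(83.6)
X=np.array([np.cos(a),np.sin(a)]);o=np.array([.5782,-.0107]);c=o+.030*X
go([*c,.067],83.6)
E
```

```text
time: 21.55
eef_pos: [0.5752, -0.0347, 0.0672]
tool_rot: [[0.112, 0.994, -0.0], [0.994, -0.112, 0.0], [0.0, -0.0, -1.0]]
ft_force: [-1.3, 2.5, -1.5]
grip_width: 0.0392
grasp_force: 61.5
time: 22.18
eef_pos: [0.5779, -0.0107, 0.0672]
tool_rot: [[0.112, 0.994, -0.0], [0.994, -0.112, 0.0], [0.0, -0.001, -1.0]]
ft_force: [-1.9, 3.1, -3.0]
grip_width: 0.0392
grasp_force: 61.3
t 22.175 pos [ 0.5779 -0.0107  0.0672] head 83.56 tilt [-0.  0. -1.] | turn z -0.001 shift [30.   0.3  0.2] F [-1.9  3.1 -3. ] w 0.0392
```

```bash
python3 -m handwheel '255 6 0 0 0 0 0;255 6 0 0 0 0 0;255 6 0 0 0 0 0;255 4 0 0 0 0 0;255 0 0 0 0 0 0'
python3 -m handwheel '255 3 0 0 0 0 0;255 3 0 0 0 0 0;255 0 0 0 0 0 0'
python3 -m handwheel '255 2 0 0 0 0 0;255 0 0 0 0 0 0'
```

```text
time: 22.8
eef_pos: [0.5803, 0.0106, 0.0672]
tool_rot: [[0.112, 0.994, -0.001], [0.994, -0.112, -0.0], [-0.0, -0.001, -1.0]]
ft_force: [-3.9, -3.3, -2.3]
grip_width: 0.0392
grasp_force: 61.4
time: 23.18
eef_pos: [0.581, 0.0162, 0.0672]
tool_rot: [[0.113, 0.994, -0.001], [0.994, -0.113, -0.001], [-0.001, -0.001, -1.0]]
ft_force: [-5.0, -5.4, -1.2]
grip_width: 0.0395
grasp_force: 61.5
time: 23.42
eef_pos: [0.5812, 0.018, 0.0672]
tool_rot: [[0.113, 0.994, -0.001], [0.994, -0.113, -0.001], [-0.001, -0.001, -1.0]]
ft_force: [-4.6, -7.8, -1.1]
grip_width: 0.0396
grasp_force: 61.5
```

```bash
python3 -m handwheel '255 1.5 -0.3 0 0 0 0;255 0 0 0 0 0 0'
python3 -m handwheel '255 1.5 0 0 0 0 0;255 0 0 0 0 0 0' 
python3 -m handwheel '255 1 0 0 0 0 0;255 0 0 0 0 0 0'
```

```text
time: 23.68
eef_pos: [0.5813, 0.0196, 0.0672]
tool_rot: [[0.113, 0.994, -0.0], [0.994, -0.113, -0.001], [-0.001, 0.0, -1.0]]
ft_force: [-3.1, -6.9, -4.3]
grip_width: 0.0393
grasp_force: 61.2
time: 23.92
eef_pos: [0.5815, 0.0211, 0.0671]
tool_rot: [[0.113, 0.994, -0.0], [0.994, -0.113, -0.001], [-0.001, 0.0, -1.0]]
ft_force: [-2.4, -5.7, -4.1]
grip_width: 0.0398
grasp_force: 61.2
time: 24.18
eef_pos: [0.5816, 0.0213, 0.0672]
tool_rot: [[0.113, 0.994, -0.0], [0.994, -0.113, -0.001], [-0.001, -0.0, -1.0]]
ft_force: [-3.2, -12.7, -1.9]
grip_width: 0.0395
grasp_force: 61.3
```

```bash
python3 -m handwheel '125 -1 0 0 0 0 0;80 0 0 0 0 0 0;40 0 0 0 0 0 0;0 0 0 0 0 0 0;0 0 0 -20 0 0 0;0 0 0 -50 0 0 0;0 -20 0 -50 0 0 0;0 -40 0 -30 0 0 0;0 -40 0 0 0 0 0;0 0 0 0 0 0 0'
python3 - <<'E'
from h import *
f=optics.grab_frame('wrist');C=cloud(f);P=C.reshape(-1,3);a=np.radians(83.6);X=np.array([np.cos(a),np.sin(a)]);o=np.array([.5782,-.0107])
L=(P[:,:2]-o);x=L@X;y=L@[-X[1],X[0]]
q=(P[:,2]>.078)&(P[:,2]<.086)&(abs(y)<.028)&(x<.0715)&(x>-.04);print('tall top',np.percentile(x[q],[1,99]),np.percentile(y[q],[1,99]),np.median(P[q,2]))
q=(abs(y)<.010)&(x<-.025)&(x>-.045);print('pad z',np.median(P[q,2]))
for x0 in range(-16,0,2):
  q=(abs(y)<.010)&(x<x0/1000+.002)&(x>x0/1000);print(x0,np.round(np.median(P[q,2])*1000,1))
v=[np.linalg.inv(np.eye(1))] and None
cv2.imwrite('pics/w6.png',f['img'][:,:,::-1])
E
```

```text
time: 25.42
eef_pos: [0.57, -0.08, 0.2177]
tool_rot: [[0.116, 0.993, 0.001], [0.993, -0.116, -0.0], [-0.0, 0.001, -1.0]]
ft_force: [-0.3, -0.0, 0.2]
grip_width: 0.0852
grasp_force: 0.0
tall top [-0.00079886  0.06690447] [-0.02015686  0.01877167] 0.0820690964156166
pad z 0.016675585095122764
-16 17.8
-14 20.0
-12 20.0
-10 20.9
-8 21.5
-6 22.4
-4 nan
-2 80.8
  return _methods._mean(a, axis=axis, dtype=dtype,
  ret = ret.dtype.type(ret / rcount)
```

View pics/w6.png

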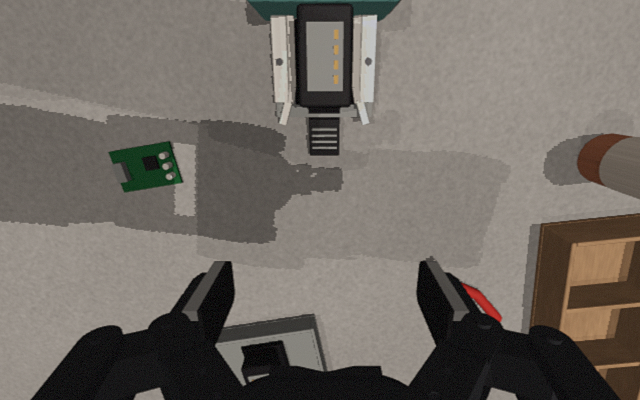

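The tall pack sits in the dock against the teal box, with the pad free at (324,136). The board lies untouched at (146,166). The pad reads about 1.4 mm low, so I'll compare it with its rest reading in the first wrist frame.

```bash
python3 -W ignore - <<'E'
from h import *
import pickle
a=np.radians(83.6);X=np.array([np.cos(a),np.sin(a)]);o=np.array([.5782,-.0107])
for n,f in(('f1',pickle.load(open('f1.pkl','rb'))),('now',optics.grab_frame('wrist'))):
    P=cloud(f).reshape(-1,3);L=(P[:,:2]-o);x=L@X;y=L@[-X[1],X[0]]
    md=lambda x0,x1,w=.010:np.round(np.median(P[(abs(y)<w)&(x>x0/1000)&(x<x1/1000),2])*1000,2)
    q=(abs(y)<.02)&(x<-.07)&(x>-.09)
    print(n,'pad',md(-45,-25),'p16',[md(-50+4*i,-46+4*i) for i in range(8)],'ramp',[md(i,i+2) for i in range(-18,0,2)],'bench',np.median(P[q,2])*1000)
    q=(P[:,2]>.028)&(P[:,2]<.036)&(abs(abs(y)-.04)<.004)&(x>.01)&(x<.06);print('rail z',np.median(P[q,2])*1000)
E
```

```text
f1 pad 268.9 p16 [np.float64(18.5), np.float64(279.68), np.float64(269.05), np.float64(268.62), np.float64(268.51), np.float64(260.86), np.float64(281.04), np.float64(308.1)] ramp [np.float64(310.71), np.float64(18.73), np.float64(20.18), np.float64(21.08), np.float64(22.06), np.float64(23.1), np.float64(nan), np.float64(nan), np.float64(56.71)] bench -0.2167900767067743
rail z 29.882883459143084
now pad 16.7 p16 [np.float64(16.31), np.float64(16.7), np.float64(16.48), np.float64(16.62), np.float64(16.78), np.float64(16.63), np.float64(16.54), np.float64(16.31)] ramp [np.float64(16.59), np.float64(17.43), np.float64(19.56), np.float64(20.0), np.float64(21.19), np.float64(21.73), np.float64(22.62), np.float64(nan), np.float64(81.39)] bench -0.18984049887088572
rail z 29.909749664361385
```

The catch sits about 1.5 mm lower than at its first rest, so it may not be fully up. I'll push the pack in with closed fingers so the catch can spring up.

```bash
python3 -m handwheel '255 19 0 30 0 0 0;255 19 0 40 0 0 0;255 0 0 40 0 0 0;255 0 0 35 0 0 0;255 0 0 8 0 0 0;255 0 0 0 0 0 0;255 8 0 0 0 0 0;255 5 0 0 0 0 0;255 0 0 0 0 0 0'
python3 - <<'E'
from h import *
a=np.radians(83.6);X=np.array([np.cos(a),np.sin(a)]);o=np.array([.5782,-.0107]);c=o-.0115*X
go([*c,.0645],83.6)
E
```

```text
time: 26.65
eef_pos: [0.5762, -0.0269, 0.065]
tool_rot: [[0.112, 0.994, 0.001], [0.994, -0.112, -0.0], [-0.0, 0.001, -1.0]]
ft_force: [-0.1, -0.3, -0.2]
grip_width: 0.0004
grasp_force: 0.0
t 26.65 pos [ 0.5762 -0.0269  0.065 ] head 83.57 tilt [ 0.001 -0.    -1.   ] | turn z -0.001 shift [4.8 0.2 0.5] F [-0.1 -0.3 -0.2] w 0.0004
```

```bash
python3 -m handwheel '255 3 0 0 0 0 0;255 0 0 0 0 0 0'
python3 -m handwheel '255 1.5 0 0 0 0 0;255 0 0 0 0 0 0'
python3 -m handwheel '255 1.5 0 0 0 0 0;255 0 0 0 0 0 0'
```

```text
time: 26.9
eef_pos: [0.5763, -0.0243, 0.0644]
tool_rot: [[0.113, 0.994, 0.0], [0.994, -0.113, -0.0], [-0.0, 0.0, -1.0]]
ft_force: [-0.1, -0.0, -0.6]
grip_width: -0.0003
grasp_force: 0.0
time: 27.15
eef_pos: [0.5764, -0.0234, 0.0644]
tool_rot: [[0.113, 0.994, -0.0], [0.994, -0.113, -0.001], [-0.001, 0.0, -1.0]]
ft_force: [-1.7, -4.8, 1.5]
grip_width: -0.0002
grasp_force: 0.0
time: 27.4
eef_pos: [0.5768, -0.0223, 0.0645]
tool_rot: [[0.113, 0.994, 0.001], [0.994, -0.113, -0.001], [-0.001, 0.001, -1.0]]
ft_force: [-0.7, -7.3, 2.6]
grip_width: -0.0
grasp_force: 0.0
```

```bash
python3 -m handwheel '255 1 0 0 0 0 0;255 0 0 0 0 0 0'
python3 -m handwheel '255 1 0 0 0 0 0;255 0 0 0 0 0 0'
python3 -m handwheel '255 0.5 0 0 0 0 0;255 0 0 0 0 0 0'
```

```text
time: 27.65
eef_pos: [0.5768, -0.022, 0.0646]
tool_rot: [[0.113, 0.994, 0.0], [0.994, -0.113, -0.002], [-0.001, 0.001, -1.0]]
ft_force: [-2.2, -15.3, 4.5]
grip_width: -0.0
grasp_force: 0.0
time: 27.9
eef_pos: [0.5769, -0.0219, 0.0647]
tool_rot: [[0.113, 0.994, 0.0], [0.994, -0.113, -0.002], [-0.002, 0.001, -1.0]]
ft_force: [-4.4, -21.6, 5.6]
grip_width: 0.0001
grasp_force: 0.0
time: 28.15
eef_pos: [0.5769, -0.0218, 0.0647]
tool_rot: [[0.113, 0.994, 0.0], [0.994, -0.113, -0.003], [-0.003, 0.001, -1.0]]
ft_force: [-5.4, -25.4, 5.1]
grip_width: -0.0001
grasp_force: 0.0
```

```bash
python3 -m handwheel '255 -1 0 0 0 0 0;255 -2 0 0 0 0 0;255 -2 0 0 0 0 0;255 -10 0 0 0 0 0;255 -15 0 -10 0 0 0;255 -15 0 -50 0 0 0;255 -15 0 -60 0 0 0;0 -15 0 -30 0 0 0;0 0 0 0 0 0 0'
cat > c.py <<'E'
from h import *
a=np.radians(83.6);X=np.array([np.cos(a),np.sin(a)]);o=np.array([.5782,-.0107])
f=optics.grab_frame('wrist')
P=cloud(f).reshape(-1,3);L=(P[:,:2]-o);x=L@X;y=L@[-X[1],X[0]]
md=lambda x0,x1,w=.010:np.round(np.median(P[(P[:,2]<.1)&(abs(y)<w)&(x>x0/1000)&(x<x1/1000),2])*1000,2)
print('pad',md(-45,-25),'ramp',[float(md(i,i+2)) for i in range(-18,0,2)])
q=(P[:,2]>.078)&(P[:,2]<.086)&(abs(y)<.028)&(x<.0715)&(x>-.04);print('tall top x',np.percentile(x[q],[1,50,99]),'y',np.percentile(y[q],[1,99]))
import pickle
P=cloud(pickle.load(open('f1.pkl','rb'))).reshape(-1,3);L=(P[:,:2]-o);x=L@X;y=L@[-X[1],X[0]]
print('f1 pad',md(-45,-25),md(-45,-25,.005),'ramp',[float(md(i,i+2)) for i in range(-18,0,2)])
go([.57,-.08,.2],83.6)
E
python3 -W ignore c.py
```

```text
time: 29.28
eef_pos: [0.5689, -0.0951, 0.2173]
tool_rot: [[0.114, 0.993, 0.005], [0.993, -0.114, -0.002], [-0.001, 0.005, -1.0]]
ft_force: [-0.2, -0.2, -0.4]
grip_width: 0.0359
grasp_force: 0.0
pad 16.8 ramp [16.59, 17.5, 19.76, 19.88, 20.67, 21.69, 23.12, 23.54, 80.73]
tall top x [-0.00060964  0.02801461  0.05383027] y [-0.01995023  0.01904706]
f1 pad 18.14 18.14 ramp [17.38, 18.73, 20.18, 21.08, 22.06, 23.1, nan, nan, 56.71]
t 29.325 pos [ 0.5683 -0.0944  0.2155] head 83.46 tilt [ 0.002 -0.001 -1.   ] | turn z -0.002 shift [14.5  0.1 15.5] F [-0.2  0.9 -0.4] w 0.0431
```

```bash
python3 -m handwheel '0 -40 -20 -10 0 0 0;0 -50 -30 0 0 0 0;0 -50 -30 0 0 0 0;0 -50 -30 0 0 0 0;0 0 0 0 0 0 0'
python3 -W ignore - <<'E'
from h import *
import pickle
a=np.radians(83.6);X=np.array([np.cos(a),np.sin(a)]);o=np.array([.5782,-.0107])
d=pickle.load(open('f0.pkl','rb'))
for n in('top','scene'):
  for f in(d[n],optics.grab_frame(n)):
    P=cloud(f).reshape(-1,3);L=(P[:,:2]-o);x=L@X;y=L@[-X[1],X[0]]
    md=lambda x0,x1,w=.010:(np.round(np.mean(P[(P[:,2]<.1)&(abs(y)<w)&(x>x0/1000)&(x<x1/1000),2])*1000,2),((abs(y)<w)&(x>x0/1000)&(x<x1/1000)).sum())
    q=(abs(y)<.02)&(x<-.07)&(x>-.09);print(n,'pad',md(-46,-18),'ramp',md(-14,-3),'bench',P[q,2].mean()*1000)
cv2.imwrite('pics/t7.png',f['img'][:,:,::-1])
E
```

```text
time: 29.95
eef_pos: [0.4355, -0.272, 0.2233]
tool_rot: [[0.117, 0.993, -0.002], [0.993, -0.117, 0.001], [0.001, -0.002, -1.0]]
ft_force: [0.8, 1.2, -0.8]
grip_width: 0.0854
grasp_force: 0.0
top pad (np.float64(17.83), np.int64(111)) ramp (np.float64(22.1), np.int64(42)) bench -0.22950333783312576
top pad (np.float64(16.73), np.int64(109)) ramp (np.float64(20.72), np.int64(40)) bench -0.28315415308576664
scene pad (np.float64(17.63), np.int64(53)) ramp (np.float64(nan), np.int64(0)) bench -0.7311858040893525
scene pad (np.float64(15.77), np.int64(14)) ramp (np.float64(nan), np.int64(0)) bench -0.8708915832998806
```

The pad reads about 1.3 mm low from every camera. The pack may have snapped back onto the catch on both releases. I'll push once more, lower down, and let it back slowly.

```bash
python3 -m handwheel '255 50 30 0 0 0 0;255 50 30 0 0 0 0;255 50 30 0 0 0 0;255 50 20 0 0 0 0;255 0 0 50 0 0 0;255 0 0 40 0 0 0;255 0 0 0 0 0 0'
python3 - <<'E'
from h import *
a=np.radians(83.6);X=np.array([np.cos(a),np.sin(a)]);o=np.array([.5782,-.0107]);c=o-.026*X
go([*c,.057],83.6)
E
```

```text
time: 30.92
eef_pos: [0.5686, -0.0816, 0.1316]
tool_rot: [[0.111, 0.994, -0.006], [0.994, -0.111, 0.002], [0.001, -0.006, -1.0]]
ft_force: [0.5, -0.0, 0.4]
grip_width: -0.0003
grasp_force: 0.0
t 30.925 pos [ 0.5686 -0.0816  0.1316] head 83.65 tilt [-0.006  0.002 -1.   ] | turn z 0.001 shift [45.5  1.7 74.6] F [ 0.5 -0.   0.4] w -0.0003
```

```bash
python3 -m handwheel '255 22 1.7 30 0 0 0;255 23 0 30 0 0 0;255 0 0 14 0 0 0;255 0 0 0 0 0 0;255 8 0 0 0 0 0;255 4 0 0 0 0 0;255 0 0 0 0 0 0'
python3 -m handwheel '255 1 0 0 0 0 0;255 1 0 0 0 0 0;255 1 0 0 0 0 0;255 0 0 0 0 0 0'
python3 -m handwheel '255 1 0 0 0 0 0;255 0 0 0 0 0 0;255 0 0 0 0 0 0;255 0 0 0 0 0 0'
```

```text
time: 31.8
eef_pos: [0.5779, -0.0269, 0.0609]
tool_rot: [[0.112, 0.994, 0.001], [0.994, -0.112, -0.0], [-0.0, 0.001, -1.0]]
ft_force: [0.2, -0.6, 0.4]
grip_width: 0.0001
grasp_force: 0.0
time: 32.3
eef_pos: [0.578, -0.0241, 0.0602]
tool_rot: [[0.113, 0.994, -0.0], [0.994, -0.113, -0.0], [-0.0, -0.0, -1.0]]
ft_force: [0.5, -0.7, 0.1]
grip_width: -0.0
grasp_force: 0.0
time: 32.8
eef_pos: [0.5782, -0.0234, 0.0603]
tool_rot: [[0.113, 0.994, 0.0], [0.994, -0.113, -0.0], [-0.0, 0.0, -1.0]]
ft_force: [0.3, -5.7, 1.8]
grip_width: -0.0
grasp_force: 0.0
```

```bash
python3 -m handwheel '255 1 0 0 0 0 0;255 1 0 0 0 0 0;255 0.8 0 0 0 0 0;255 0 0 0 0 0 0;255 0 0 0 0 0 0;255 0 0 0 0 0 0;255 0 0 0 0 0 0'
python3 -m handwheel '255 -0.3 0 0 0 0 0;255 -0.3 0 0 0 0 0;255 -0.3 0 0 0 0 0;255 -0.3 0 0 0 0 0;255 -0.3 0 0 0 0 0;255 -0.3 0 0 0 0 0;255 -0.3 0 0 0 0 0;255 -0.3 0 0 0 0 0;255 -0.3 0 0 0 0 0;255 -0.3 0 0 0 0 0'
python3 -m handwheel '255 -0.3 0 0 0 0 0;255 -0.3 0 0 0 0 0;255 -0.3 0 0 0 0 0;255 -0.3 0 0 0 0 0;255 -0.3 0 0 0 0 0;255 -0.3 0 0 0 0 0;255 -0.3 0 0 0 0 0;255 -0.3 0 0 0 0 0;255 -0.3 0 0 0 0 0;255 -0.3 0 0 0 0 0'
python3 -m handwheel '255 -10 0 0 0 0 0;255 -15 0 -10 0 0 0;255 -15 0 -50 0 0 0;255 -15 0 -60 0 0 0;0 -15 0 -40 0 0 0;0 0 0 0 0 0 0'
python3 -W ignore c.py
```

```text
time: 33.67
eef_pos: [0.5786, -0.0223, 0.0608]
tool_rot: [[0.113, 0.994, 0.001], [0.994, -0.113, -0.002], [-0.002, 0.001, -1.0]]
ft_force: [-3.0, -20.9, 5.5]
grip_width: 0.0002
grasp_force: 0.0
time: 34.92
eef_pos: [0.5782, -0.0232, 0.0602]
tool_rot: [[0.113, 0.994, 0.0], [0.994, -0.113, -0.0], [-0.0, 0.0, -1.0]]
ft_force: [0.4, -2.7, 0.6]
grip_width: -0.0002
grasp_force: 0.0
time: 36.17
eef_pos: [0.5778, -0.0263, 0.0603]
tool_rot: [[0.113, 0.994, 0.0], [0.994, -0.113, -0.0], [-0.0, 0.0, -1.0]]
ft_force: [1.2, 0.5, 0.2]
grip_width: -0.0001
grasp_force: 0.0
time: 36.92
eef_pos: [0.5705, -0.0978, 0.2241]
tool_rot: [[0.115, 0.993, 0.006], [0.993, -0.115, -0.002], [-0.001, 0.006, -1.0]]
ft_force: [-0.3, 0.8, 0.4]
grip_width: 0.0358
grasp_force: 0.0
pad 16.71 ramp [16.57, 17.54, 19.71, 19.98, 20.75, 22.02, 22.97, 23.42, 79.58]
tall top x [-0.00060667  0.02745245  0.05279512] y [-0.01979426  0.01905692]
f1 pad 18.14 18.14 ramp [17.38, 18.73, 20.18, 21.08, 22.06, 23.1, nan, nan, 56.71]
t 36.975 pos [ 0.5698 -0.097   0.2219] head 83.44 tilt [ 0.003 -0.001 -1.   ] | turn z -0.003 shift [17.  -1.7 21.9] F [-0.7  0.  -0.6] w 0.0434
```

The catch returns to the same height after a slow release. That looks like its natural sprung-back rest: the nose stands about 3.7 mm up behind the pack and holds it against the ejector. I'll do a last check of the other things and hand in.

Run:
```python
from h import *
import pickle
a=pickle.load(open('f0.pkl','rb'))['top']['img'];f=cv2.imread('pics/t7.png')
s=optics.grab_frame('scene');b=pickle.load(open('f0.pkl','rb'))['scene']['img']
for n,(x0,y0,x1,y1) in dict(board=(350,150,390,182),cutters=(196,140,250,178),reel=(282,296,325,340)).items():
    print(n,np.abs(s['img'][y0:y1,x0:x1].astype(int)-b[y0:y1,x0:x1]).mean())
P=cloud(s).reshape(-1,3);q=(abs(P[:,0]-.464)<.06)&(abs(P[:,1]+.332)<.05)&(P[:,2]>.034)&(P[:,2]<.05);print('slim',rect(P[q]),np.median(P[q,2]))
print(r.sign_off())
```

```text
board 18.579166666666666
cutters 3.4195906432748537
reel 2.3523608174770967
slim (array([ 479.1, -293.2]), array([0., 0.]), 0.0) 0.035164577089411564
the job is handed in; nothing more can be done
None
```

The job is handed in: the slim pack stood level in the charging tray when I let go of it, and the tall pack is home in the dock, held by the catch, which sits about 1.3 mm below its first rest height even after two more pushes. In the final check the reel and cutters looked unmoved, but the board's picture differed and the slim pack could not be measured; I handed in without looking further at either, though the arm never went near the board.

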